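Lock a fresh cartridge into the cellar humidifier

TASK

Take the filter cartridge out of the sloping wire rack and stand it upright on the bare bench top, letting go of it there. Then take it again, lower its foot into the square receiver of the humidifier with the two lugs in the two slots, push it down against the spring and give it a quarter turn clockwise (seen from above) so that it springs up into its locked rest, and let go. Leave the cheeses, the brush and the bowl where they are.

Things in the scene. Friction and masses are not known exactly. Their poses are not given: they have to be found in the camera images.
- cartridge: Filter cartridge, 0.3 kg, 136 mm tall. Origin: centre of its foot's underside; z runs from foot to grip bar. Foot: neck 50 mm in diameter, z 0 to 26 mm, with two lugs at its bottom to +y and -y, each 12 mm wide, 8 mm high, reaching 37 mm from the axis. It stands stably on its foot. At the start it lies in the rack sloping 45 degrees: foot low and towards the robot, bar high and far, lugs level.
- upper_body (a point): Point on the cartridge's axis, z = 96 mm of the cartridge, in the upper part of its white round body (60 mm in diameter, z = 26 to 110 mm); axes as the cartridge's. Good to grip here across y while the cartridge lies in the rack: nearer the foot a gripper leaning over the bar end would touch the body.
- grip_bar (a point): Centre of the grey grip bar on the cartridge's top, z = 123 mm of the cartridge, axes as the cartridge's. The bar is 52 mm long along y (parallel to the lugs), 14 mm thick along x, from z = 110 to 136 mm.
- rack: Fixed steel wire rack, base plate 170 x 70 x 6 mm. Origin: centre of its underside; x is the way the slope rises, away from the robot. Two wires 32 mm apart carry the cartridge's body, a plate 44 mm wide stops its foot. The wires lie 26 mm and more below the cartridge's axis, so fingers can close on both sides of the body, whose middle (z = 68 mm of the cartridge) is 93 mm above the bench.
- humidifier: Fixed white bench humidifier, housing 220 (x) x 180 (y) x 60 mm high. Origin: centre of its underside, z up. On its top the steel bayonet receiver, a square frame 96 x 96 mm, 26 mm high, centred 35 mm to -x of the origin; a grey mist nozzle 60 mm wide, up to 95 mm above the bench at (+68, +35) mm; a low knob at (+68, -45) mm.
- receiver (a point): Centre of the receiver's floor, 60 mm above the bench; axes as the humidifier's. In the bore a sprung plate, top at z = 16 mm here: the foot lands on it, lugs still in the slots, unable to turn. It yields down to z = 2 mm (6 N at first, 13 N at the end). With the foot below z = 7 mm (4 is good) the cartridge turns 90 degrees clockwise, seen from above, to a stop about 7 degrees beyond.
- receiver_rim (a point): Centre of the receiver's mouth, at its rim, 26 mm above its floor, 86 mm above the bench; axes as the humidifier's. The mouth is a bore 56 mm wide with two slots 22 mm wide reaching 41 mm out to +y and -y, through which the lugs go down. Turning anticlockwise is blocked inside.
- locked_foot (a point): Where the centre of the foot's underside stands once locked, 12 mm above the receiver's floor; axes as the humidifier's. With the lugs and grip bar along this x axis (within about 7 degrees), let the pushed-down cartridge rise: the spring lifts the lugs 5 mm into their rests and keeps it locked.
- spring_plate (a joint): Depression of the receiver's sprung plate in m: 0 free, 0.004 with the cartridge locked, 0.009 to 0.014 when pushed deep enough to turn.
- cheese_a: Round cheese, 120 mm diameter, 45 mm high, on the 18 mm board at the far side of the bench; origin at its underside. Leave alone.
- cheese_b: Round cheese, 110 mm diameter, 42 mm high, on the same board; origin at its underside. Leave alone.
- brush: Hand brush lying on the bench at the robot's far left; origin at its underside. Leave alone.
- bowl: Steel bowl, 130 mm diameter, 50 mm high, on the bench at the robot's far right; origin at its underside. Leave alone.

How it is judged:
By the outcome, as a careful person would: the job done as asked, in the order asked, and still so for the second after the job is handed in, with the robot touching nothing.
It also fails if it takes over 61 s, if anything falls off the work surface, if the arm or the gripper's body presses on something with over 40 N, if the wrist force passes 120 N, or if a joint passes its speed limit or range.

ROBOT

A 6-joint arm with a two-finger parallel gripper is mounted at the origin on the work surface. World frame = base frame: x ahead of the robot, y to its left, z up, the work surface at z = 0. Lengths are in m, angles in rad, forces in N, time in s.
With the tool pointing down it reaches from about 0.4 to 0.825 m from the base axis. Payload 7 kg.
Tool frame: the origin (TCP) lies at the very end of the fingers, on their centre line; the grasp point (between the pads) lies 19 mm behind it; z points along the fingers, y is the line along which they close (so a half turn about z gives the same grasp; the last joint's range is limited). The gripper opens to 85 mm and grips with 20 to 120 N. Pads are 22 mm wide; open, the fingers measure 114 mm over their backs; the gripper's body (76 mm by 85 mm) begins 54 mm behind the grasp point. The pads swing forward as they close: fully open they stand 13 mm farther back than shut.
Start: joints at [-0.889, 0.359, 0.012, 0, -1.224, -0.288], TCP at [0.259, -0.623, 0.231] pointing down, gripper open.
Joint ranges: [-3.07, 3.07], [-1.43, 2.12], [-1.02, 1.25], [-3.03, 1.67], [-3.05, -0], [-3.03, 3.03]. Speed limits (rad/s): [2.39, 2.39, 3.01, 3.14, 3.14, 3.14].

INTERFACE

Orientations are given as a unit quaternion [w, x, y, z].
In Python, from rig import manip gives the robot as it stands.
- The arm moves only by the tool jog_arm, never from a script. Its argument "series" is a list that holds one entry, the list of rows, each a list of 5 numbers: the shift along the tool's x, y, z in mm, then the turn about the tool's z in degrees, then the gripper's target within -1 to 1 (shut at 1, half-way at 0, fully open at -1). A call has 1 to 20 rows; each row shifts and turns the commanded pose from where the row before left it, along the tool's axes as they then stand; what a row does not reach is not made up. A row lasts 1/8 s, in which the tool goes at most 62.5 mm and 10.7 degrees, less where a joint would pass 70% of its speed; a pose out of reach is approached as far as the arm can. A call with a gripper value outside its range is refused whole. The fingers move at their own pace and stop on an object; "newtons" is the grip in N (left out, the last holds). Time passes only in rows, so rows that do not move let the fingers close. It gives the time, the measured TCP pose, the force, the opening and the grip force at its end, in the units of the state.
- manip.state(): the state, without advancing time (a new reading comes with each control period).
- manip.read_camera(name): name is "scene" or "side" or "wrist"; returns a dict with "frame" (400x640x3 uint8, red, green, blue), "vfov" (degrees; the focal length in pixels is half the picture's height over the tangent of half this angle, whatever the lens; pixels are square), "cx", "cy" (the principal point, pixels), "xyz" and "attitude" of the camera in the world. Camera axes: x right, y down, z forward; pixel columns grow to the right and rows downward; lengths in m; the calibration is good to about 2 mm. A picture is of the moment at which its call begins. There is no depth.
- manip.sign_off(): hands the job in; it is judged then, once.
Trained networks look in a picture, given as the dict that the camera call returned (one of the last four; its "shot" number tells which), for a name from the list of things; names that differ only in an ending like _2 or _b are one class to them, and where a whole thing is asked for, a point or a joint stands for the part that bears it (a point fixed in the world has none). Each returns a list of dicts, best first, with "score" (0 to 1); they miss things now and then, are a little off and sometimes report something else, mostly with a low value. They report only what shows in the picture. A call takes as long as a camera call.
- manip.spot_in(picture, label): "centre" ([row, column] in pixels, amid what is visible of it).
The state is a dict: "t": time; "q": joint angles; "dq": joint speeds; "tau": joint torques, N m; "eef_pos": TCP position; "orientation": TCP orientation; "force": force on the tool from outside, world axes, zero at the start; "moment": the same for the moment, N m; "width": finger opening in m; "gripper_force": force on a finger pad.
Only numpy, scipy, OpenCV 4.12 (cv2) and the standard library are available. Lean on these libraries where they do the work, as an engineer would, in place of code of your own. Each camera call takes 0.05 s, during which the arm holds its last target. There are 200 camera calls.

## Working session

There is one attempt and no reset: what is moved stays moved. The work goes in short steps, Python scripts to look and compute and a tool call to move; the robot and the scene stay as the last step left them, time stands still between calls to the robot, and variables do not carry over. Pictures are saved under pics/ and viewed, at most 10 in all, crops included, and the job is handed in when it is done.

Besides the shell and the picture viewer there is one more tool, called after "Call:" in YAML: its name, and indented under it one key for each argument. jog_arm: Moves the arm, as the interface text tells. Its arguments: {"type":"object","properties":{"series":{"type":"array"},"newtons":{"type":"number"}},"required":["series"]}

```bash
ls; mkdir -p pics; python3 - <<'E'
from rig import manip
import cv2, numpy as np
s=manip.state();print({k:np.round(v,3).tolist() for k,v in s.items()})
for n in ["scene","side","wrist"]:
    p=manip.read_camera(n);cv2.imwrite(f"pics/{n}0.png",p["frame"][...,::-1])
    print(n,{k:(np.round(v,4).tolist() if k!='shot' else v) for k,v in p.items() if k!="frame"})
    for l in ["cartridge","upper_body","grip_bar","rack","humidifier","receiver_rim"]:
        print(l,[(np.round(d["centre"],1).tolist(),round(d["score"],2)) for d in manip.spot_in(p,l)[:2]])
E
```

```text
pics
{'t': 0.0, 'q': [-0.889, 0.359, 0.011, -0.0, -1.224, -0.288], 'dq': [0.002, 0.001, 0.002, -0.001, -0.0, 0.0], 'tau': [-0.001, -58.333, 29.343, 6.937, -0.006, 0.0], 'eef_pos': [0.259, -0.623, 0.23], 'orientation': [-0.0, -0.196, 0.981, 0.001], 'force': [-0.346, -0.137, -0.343], 'moment': [0.015, -0.007, 0.044], 'gripper_force': 0.0, 'width': 0.085}
scene {'vfov': 47.8361, 'cx': 324.3508, 'cy': 202.9082, 'xyz': [1.6176, -0.2344, 1.3643], 'attitude': [-0.2596, 0.7367, 0.5882, -0.2095], 'shot': 1}
cartridge [([183.2, 389.6], 0.52)]
upper_body [([181.1, 383.4], 0.6)]
grip_bar [([177.8, 389.2], 0.47)]
rack [([199.1, 384.9], 0.79), ([205.6, 260.3], 0.63)]
humidifier [([209.6, 259.8], 0.88), ([183.7, 386.3], 0.5)]
receiver_rim [([209.5, 256.0], 0.76)]
side {'vfov': 44.5491, 'cx': 314.9392, 'cy': 197.9142, 'xyz': [-0.218, 0.8859, 0.9856], 'attitude': [0.1662, -0.323, 0.83, -0.4232], 'shot': 2}
cartridge [([244.2, 263.4], 0.92)]
upper_body [([245.2, 262.7], 0.88)]
grip_bar [([248.3, 263.8], 0.6)]
rack [([274.2, 264.9], 0.71)]
humidifier [([193.4, 380.0], 0.66)]
receiver_rim [([193.2, 379.6], 0.61)]
wrist {'vfov': 65.6703, 'cx': 316.4458, 'cy': 203.7688, 'xyz': [0.1914, -0.652, 0.3737], 'attitude': [0.0814, 0.5493, 0.8227, 0.1219], 'shot': 3}
cartridge []
upper_body [([389.9, 493.5], 0.74)]
grip_bar []
rack []
humidifier [([389.2, 495.9], 0.87)]
receiver_rim [([387.8, 490.7], 0.68), ([340.7, 325.3], 0.45)]
```

```bash
python3 - <<'E'
import cv2, numpy as np
a=cv2.imread("pics/scene0.png")[110:270,180:460];b=cv2.imread("pics/side0.png")[130:330,180:460]
cv2.imwrite("pics/sc1.png",cv2.resize(a,None,fx=2.85,fy=2.85,interpolation=2))
cv2.imwrite("pics/si1.png",cv2.resize(b,None,fx=2.85,fy=2.85,interpolation=2))
E
```

```text
(no output)
```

View pics/sc1.png

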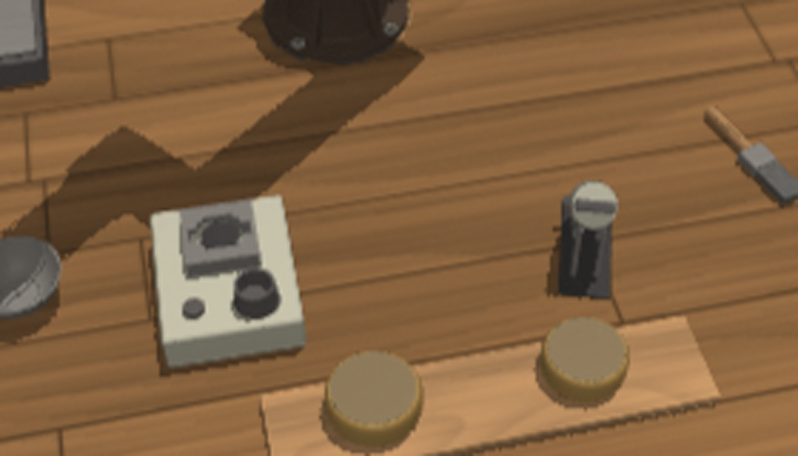

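View pics/si1.png

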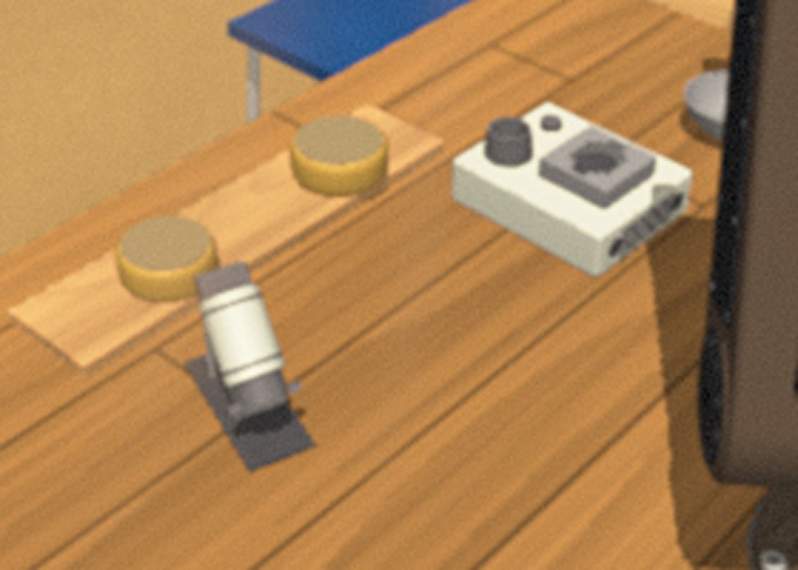

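```bash
cat > h.py <<'E'
import numpy as np, cv2
from scipy.spatial.transform import Rotation as R
from scipy.optimize import least_squares
def rot(q): return R.from_quat([q[1],q[2],q[3],q[0]])
def proj(P,c):
    f=200/np.tan(np.radians(c["vfov"]/2)); p=rot(c["attitude"]).inv().apply(np.atleast_2d(P)-c["xyz"])
    return np.c_[c["cx"]+f*p[:,0]/p[:,2], c["cy"]+f*p[:,1]/p[:,2]]
def ray(uv,c,z):
    f=200/np.tan(np.radians(c["vfov"]/2)); d=rot(c["attitude"]).apply([(uv[0]-c["cx"])/f,(uv[1]-c["cy"])/f,1])
    o=np.array(c["xyz"]); return o+d*(z-o[2])/d[2]
SC=dict(vfov=47.8361,cx=324.3508,cy=202.9082,xyz=[1.6176,-0.2344,1.3643],attitude=[-0.2596,0.7367,0.5882,-0.2095])
SI=dict(vfov=44.5491,cx=314.9392,cy=197.9142,xyz=[-0.218,0.8859,0.9856],attitude=[0.1662,-0.323,0.83,-0.4232])
def place(x,y,a,P): return R.from_euler('z',a).apply(np.atleast_2d(P))+[x,y,0]
E
python3 - <<'E'
from h import *
sc=lambda u,v:np.array([180+u/2.85-.3,110+v/2.85-.3]); si=lambda u,v:np.array([180+u/2.85-.3,130+v/2.85-.3])
H=[(SC,sc(152,213),(-.11,-.09,.06)),(SC,sc(283,197),(-.11,.09,.06)),(SC,sc(303,322),(.11,.09,.06)),(SC,sc(165,343),(.11,-.09,.06)),
(SI,si(453,175),(.11,.09,.06)),(SI,si(548,103),(.11,-.09,.06)),(SI,si(690,175),(-.11,-.09,.06)),(SI,si(598,240),(-.11,.09,.06)),
(SI,si(597,130),(.013,-.048,.086)),(SI,si(541,160),(.013,.048,.086)),(SI,si(655,155),(-.083,-.048,.086)),(SC,sc(182,208),(-.083,-.048,.086)),(SC,sc(253,200),(-.083,.048,.086))]
def fit(L,x0,model):
    f=lambda p:np.concatenate([(proj(model(p,m),c)[0]-uv) for c,uv,m in L])
    r=least_squares(f,x0,loss='soft_l1');print(np.round(r.x,4),np.round(f(r.x).reshape(-1,2),1).tolist());return r.x
fit(H,[.5,-.3,0],lambda p,m:place(*p,m))
def cm(p,m):
    if m[0]=='r':return place(*p[:3],m[1])
    s=.5**.5;d=m[1]-.068
    return place(*p[:3],(p[3]+s*d,0,.093+s*d))
C=[(SC,sc(595,206),('c',.136)),(SI,si(233,291),('c',.110)),(SI,si(251,380),('c',.026)),
(SI,si(252,468),('r',(-.085,.035,.003))),(SI,si(313,443),('r',(-.085,-.035,.003))),(SI,si(187,362),('r',(.085,.035,.003))),
(SC,sc(558,295),('r',(.085,-.035,.003))),(SC,sc(610,298),('r',(.085,.035,.003)))]
p=fit(C,[.5,.2,0,0],cm)
for z in(.096,.123):print(cm(p,('c',z)))
E
```

```text
[ 0.5287 -0.2431 -0.0387] [[-0.1, -0.8], [0.4, -1.6], [0.7, -1.0], [-1.1, -0.8], [-1.2, -5.8], [-0.3, -0.9], [1.6, -1.3], [0.2, -0.4], [-2.6, -1.5], [-1.2, -0.5], [0.5, 1.1], [-0.1, 0.1], [0.2, -0.6]]
[ 0.5655  0.2413 -0.3337 -0.003 ] [[-0.3, 0.0], [-1.5, 1.1], [2.2, -1.0], [-0.8, 0.6], [1.1, 0.3], [-1.4, -0.1], [-0.6, -0.0], [-0.4, 0.5]]
[[0.58132791 0.2358428  0.11279899]]
[[0.59936681 0.22958995 0.13189087]]
```

Call:
jog_arm:
  series:
    - [[-35, 37.3, -5.6, 0, -1], [-35, 37.3, -5.6, 0, -1], [-35, 37.3, -5.6, 0, -1], [-35, 37.3, -5.6, 0, -1], [-35, 37.3, -5.6, 0, -1], [-35, 37.3, -5.6, 0, -1], [-35, 37.3, -5.6, 0, -1], [-35, 37.3, -5.6, 0, -1], [-35, 37.3, -5.6, 0, -1], [-35, 37.3, -5.6, 0, -1], [-35, 37.3, -5.6, 0, -1], [-35, 37.3, -5.6, 0, -1], [-35, 37.3, -5.6, 0, -1], [-35, 37.3, -5.6, 0, -1], [-35, 37.3, -5.6, 0, -1], [-35, 37.3, -5.6, 0, -1], [-35, 37.3, -5.6, 0, -1], [-35, 37.3, -5.6, 0, -1]]

```text
t: 3.3
eef_pos: [0.5835, 0.2401, 0.3325]
orientation: [0.0, -0.196, 0.981, 0.0]
force: [0.8, -1.0, -0.9]
width: 0.085
gripper_force: 0.0
```

Call:
jog_arm:
  series:
    - [[0, 0, 0, 10.4, -1], [0, 0, 0, 10.4, -1], [0, 0, 0, 10.4, -1], [0, 0, 0, 10.4, -1], [0, 0, 0, 0, -1], [0, 0, 0, 0, -1]]

```text
t: 4.05
eef_pos: [0.5831, 0.2384, 0.3322]
orientation: [0.0, 0.163, 0.987, 0.0]
force: [0.1, -0.4, -0.9]
width: 0.0854
gripper_force: 0.0
```

```bash
python3 - <<'E'
from h import *
from rig import manip
s=manip.state();print(s["t"],np.round(s["q"],3),np.round(s["eef_pos"],4),np.round(s["orientation"],4))
p=manip.read_camera("wrist");print({k:np.round(p[k],4).tolist() for k in ("vfov","cx","cy","xyz","attitude")})
f=p["frame"][...,::-1].copy();
s_=.5**.5
cm=lambda z,dy=0:place(.5655,.2413,-.3337,(-.003+s_*(z-.068),dy,.093+s_*(z-.068)))
for q in [cm(.136),cm(.11),cm(.026),cm(.0),cm(.136,.026),cm(.136,-.026)]:
    u=proj(q,p)[0];cv2.drawMarker(f,(int(u[0]),int(u[1])),(0,0,255),0,8)
cv2.imwrite("pics/w1.png",f)
E
```

```text
4.05 [ 0.697  0.24   0.072  0.    -1.402 -2.597] [0.5831 0.2384 0.3322] [0.     0.1634 0.9866 0.    ]
{'vfov': 65.6703, 'cx': 316.4458, 'cy': 203.7688, 'xyz': [0.5138, 0.2618, 0.4745], 'attitude': [0.119, 0.8045, 0.5756, 0.0854]}
```

View pics/w1.png

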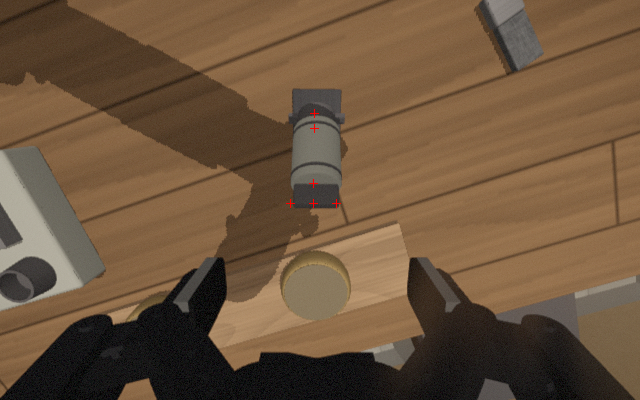

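Call:
jog_arm:
  newtons: 20
  series:
    - [[0, 0, 45, 0, -1], [0, 0, 45, 0, -1], [0, 0, 45, 0, -1], [0, 0, 45, 0, -1], [0, 0, 37, 0, -1], [0, 0, 25, 0, -1], [0, 0, 0, 0, -1], [0, 0, 0, 0, 1], [0, 0, 0, 0, 1], [0, 0, 0, 0, 1], [0, 0, 0, 0, 1], [0, 0, 0, 0, 1], [0, 0, 0, 0, 1], [0, 0, 0, 0, 1], [0, 0, 0, 0, 1]]

```text
t: 5.98
eef_pos: [0.5836, 0.2381, 0.0919]
orientation: [0.001, 0.165, 0.986, 0.0]
force: [-2.0, -4.3, 7.6]
width: 0.0598
gripper_force: 22.1
```

Call:
jog_arm:
  newtons: 20
  series:
    - [[0, 0, -10, 0, 1], [0, 0, -20, 0, 1], [0, 0, -30, 0, 1], [0, 0, -35, 0, 1], [0, 0, -35, 0, 1], [0, 0, 0, 0, 1], [0, 0, 0, 0, 1]]

```text
t: 6.85
eef_pos: [0.5825, 0.2385, 0.2197]
orientation: [-0.0, 0.165, 0.986, 0.0]
force: [0.1, -1.2, -4.8]
width: 0.0592
gripper_force: 22.9
```

```bash
python3 - <<'E'
from h import *
from rig import manip
s=manip.state();print(s["t"],np.round(s["q"],3),np.round(s["eef_pos"],4),np.round(s["force"],1),np.round(s["moment"],2))
a=manip.read_camera("side")["frame"];b=manip.read_camera("wrist")["frame"]
a=cv2.resize(a[100:300,180:380],(400,400));b=cv2.resize(b[60:360,160:460],(400,400))
cv2.imwrite("pics/l1.png",np.hstack([a,b])[...,::-1])
E
```

```text
6.85 [ 6.980e-01  2.920e-01 -1.110e-01 -1.000e-03 -1.168e+00 -2.600e+00] [0.5825 0.2385 0.2197] [ 0.1 -1.2 -4.8] [ 0.01 -0.07  0.03]
```

View pics/l1.png

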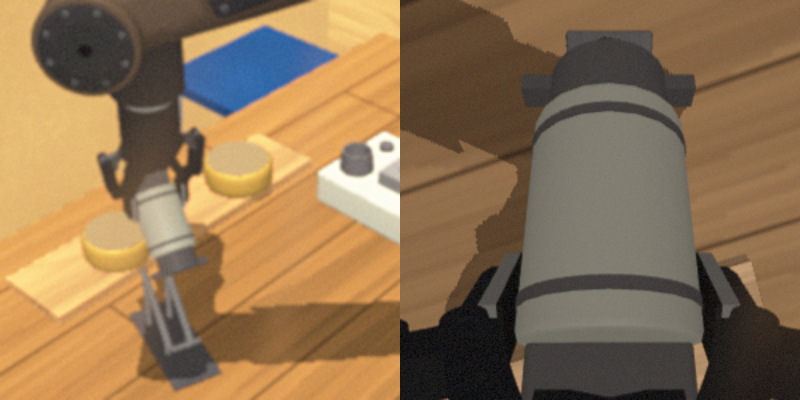

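```bash
python3 - <<'E'
from h import *
from rig import manip
p=manip.read_camera("wrist");f=200/np.tan(np.radians(p["vfov"]/2))
d=.074*f/129;v=60+90*.75;u=160+(608-400)*.75
W=rot(p["attitude"]).apply([(u-p["cx"])/f*d,(v-p["cy"])/f*d,d])+p["xyz"]
s=manip.state();g=s["eef_pos"]+np.array([0,0,.024]);x=np.array([np.cos(-.3337),np.sin(-.3337),0])
r=g-W;print(W,r,r@x,r[2],np.hypot(r@x,r[2]),np.degrees(np.arctan2(r@x,r[2])))
E
```

```text
[0.52216301 0.25849615 0.17844011] [ 0.06034529 -0.02035149  0.06429783] 0.0636824073348205 0.06429782777444579 0.09049673839686319 44.724483065673155
```

Call:
jog_arm:
  series:
    - [[-2, -20, 0, 0, 1], [-4.5, -40, 0, 0, 1], [-4.5, -40, 0, 0, 1], [-4.5, -40, 0, 0, 1], [-4.5, -40, 0, 0, 1], [-4.5, -40, 0, 0, 1], [-4.5, -40, 0, 0, 1], [-4.2, -28, 0, 0, 1], [0, 0, 0, 0, 1], [0, 0, 0, -6, 1], [0, 0, 0, -10, 1], [0, 0, 0, -10, 1], [0, 0, 0, -10, 1], [0, 0, 0, -10, 1], [0, 0, 0, -10, 1], [0, 0, 0, -10, 1], [0, 0, 0, -10, 1], [0, 0, 0, -10, 1], [0, 0, 0, -10, 1]]

```text
t: 9.38
eef_pos: [0.5202, -0.0445, 0.2197]
orientation: [-0.0, -0.625, 0.781, 0.0]
force: [0.4, 0.3, -2.7]
width: 0.0594
gripper_force: 23.0
```

Call:
jog_arm:
  series:
    - [[0, 0, 0, -7, 1], [0, 0, 0, -3.8, 1], [0, 0, 20, 0, 1], [0, 0, 35, 0, 1], [0, 0, 35, 0, 1], [0, 0, 30, 0, 1], [0, 0, 20, 0, 1], [0, 0, 0, 0, 1], [0, 0, 0, 0, 1]]

```text
t: 10.5
eef_pos: [0.5211, -0.0445, 0.0808]
orientation: [0.0, -0.693, 0.721, -0.0]
force: [1.2, -0.5, -3.0]
width: 0.0596
gripper_force: 23.1
```

```bash
cat > look.py <<'E'
from h import *
from rig import manip
import sys
n=sys.argv[1]
s=manip.state();print(s["t"],"q",np.round(s["q"],3),"p",np.round(s["eef_pos"],4),np.round(s["orientation"],4),np.round(s["force"],1),np.round(s["moment"],2))
a=manip.read_camera("side")["frame"];b=manip.read_camera("wrist")["frame"]
a=cv2.resize(a[100:300,240:440],(400,400));b=cv2.resize(b[20:380,140:500],(400,400))
cv2.imwrite(f"pics/{n}.png",np.hstack([a,b])[...,::-1])
E
python3 look.py l2
```

```text
10.5 q [ 0.291  0.263 -0.516  0.    -0.791 -0.329] p [ 0.5211 -0.0445  0.0808] [ 3.000e-04 -6.934e-01  7.206e-01 -3.000e-04] [ 1.2 -0.5 -3. ] [ 0.08 -0.04  0.05]
```

View pics/l2.png

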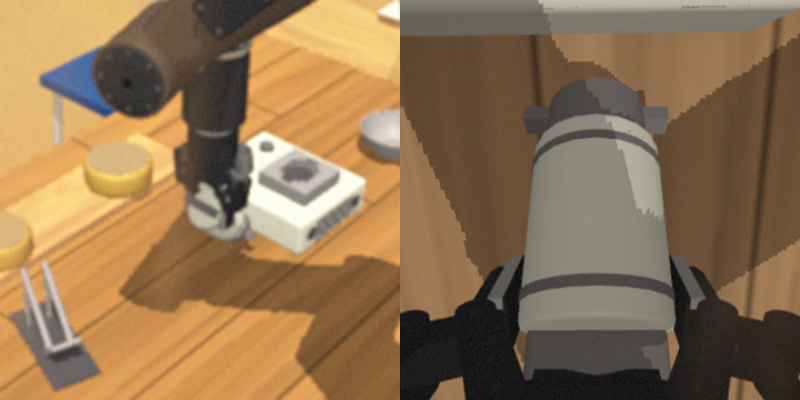

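Call:
jog_arm:
  series:
    - [[5, 0, 4, 0, 1], [8, 0, 0, 0, 1], [6, 0, 0, 0, 1], [5, 0, 0, 0, 1], [5, 0, 0, 0, 1], [5, 0, 0, 0, 1], [0, 0, 0, 0, 1]]

```text
t: 11.48
eef_pos: [0.5209, -0.078, 0.0768]
orientation: [0.002, -0.693, 0.721, -0.001]
force: [1.9, 4.0, -3.5]
width: 0.0592
gripper_force: 23.2
```

Call:
jog_arm:
  series:
    - [[5, 0, 0, 0, 1], [5, 0, 0, 0, 1], [5, 0, 0, 0, 1], [0, 0, 0, 0, 1]]

```text
t: 11.98
eef_pos: [0.519, -0.0936, 0.0762]
orientation: [0.0, -0.693, 0.721, -0.0]
force: [0.9, 2.8, -3.8]
width: 0.0598
gripper_force: 22.8
```

```bash
python3 look.py l3
```

```text
11.975 q [ 0.194  0.275 -0.511 -0.    -0.783 -0.233] p [ 0.519  -0.0936  0.0762] [ 4.000e-04 -6.931e-01  7.209e-01 -1.000e-04] [ 0.9  2.8 -3.8] [ 1.3  -0.44  0.07]
```

View pics/l3.png

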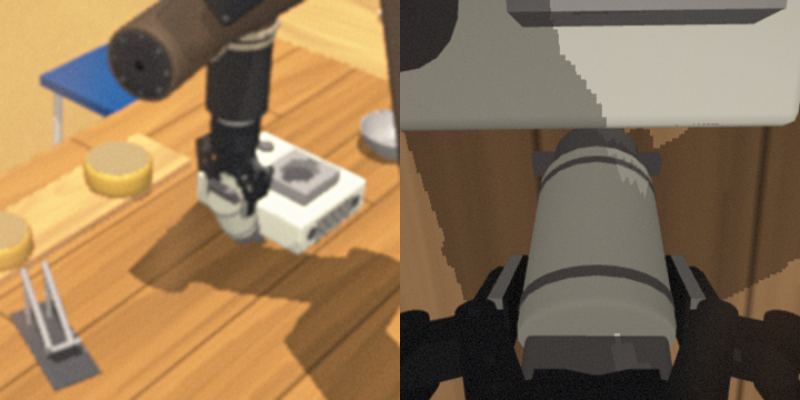

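Call:
jog_arm:
  series:
    - [[4, 0, -3, 0, 1], [4, 0, 0, 0, 1], [4, 0, 0, 0, 1], [4, 0, 0, 0, 1], [4, 0, 0, 0, 1], [3, 0, 0, 0, 1], [0, 0, 0, 0, 1]]

```text
t: 12.95
eef_pos: [0.518, -0.1165, 0.079]
orientation: [0.001, -0.693, 0.721, 0.0]
force: [1.2, 6.0, -3.6]
width: 0.0594
gripper_force: 22.9
```

Call:
jog_arm:
  series:
    - [[-20, 0, 0, 0, 1], [-40, 0, 0, 0, 1], [-20, 0, 0, 0, 1], [0, 0, 0, 0, 1], [0, 0, 0, 0, 1]]

```text
t: 13.58
eef_pos: [0.5204, -0.0375, 0.0788]
orientation: [-0.001, -0.693, 0.721, 0.0]
force: [-0.9, -0.2, -2.4]
width: 0.0594
gripper_force: 23.2
```

```bash
python3 look.py l4
```

```text
13.575 q [ 0.305  0.265 -0.52   0.    -0.788 -0.344] p [ 0.5204 -0.0375  0.0788] [-6.000e-04 -6.932e-01  7.208e-01  2.000e-04] [-0.9 -0.2 -2.4] [-0.05  0.02  0.  ]
```

View pics/l4.png

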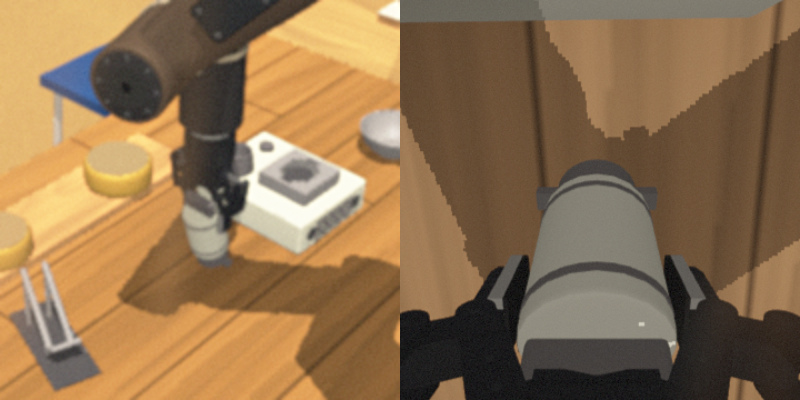

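```bash
python3 - <<'E'
from h import *
from rig import manip
p=manip.read_camera("wrist");f=200/np.tan(np.radians(p["vfov"]/2))
v=20+198*.9;u=140+(597-400)*.9
o=np.array(p["xyz"]);D=rot(p["attitude"]).apply([(u-p["cx"])/f,(v-p["cy"])/f,1])
s=manip.state();g=s["eef_pos"]+np.array([0,0,.024]);tx=rot(s["orientation"]).apply([1,0,0])
for th in range(0,31,3):
    t=np.radians(th)
    P=g+.0905*(np.sin(t)*tx-np.array([0,0,np.cos(t)]))+.006*(np.cos(t)*tx+np.array([0,0,np.sin(t)]))
    print(th,proj(P,p)[0],u,v)
E
```

```text
0 [317.22865949 210.51164498] 317.3 198.20000000000002
3 [317.23249774 204.30961297] 317.3 198.20000000000002
6 [317.23734041 198.14177634] 317.3 198.20000000000002
9 [317.24321775 192.0067739 ] 317.3 198.20000000000002
12 [317.25016454 185.90364461] 317.3 198.20000000000002
15 [317.25822041 179.8318704 ] 317.3 198.20000000000002
18 [317.26743007 173.79142599] 317.3 198.20000000000002
21 [317.27784368 167.78283694] 317.3 198.20000000000002
24 [317.28951721 161.80724707] 317.3 198.20000000000002
27 [317.30251283 155.86649668] 317.3 198.20000000000002
30 [317.31689942 149.96321317] 317.3 198.20000000000002
```

Call:
jog_arm:
  series:
    - [[0, 0, 4, 0, 1], [0, 0, 2, 0, 1], [0, 0, 2, 0, 1], [0, 0, 0, 0, 1]]

```text
t: 14.22
eef_pos: [0.5229, -0.0368, 0.0739]
orientation: [0.001, -0.694, 0.72, -0.002]
force: [-5.5, 1.9, 22.0]
width: 0.0595
gripper_force: 30.2
```

Call:
jog_arm:
  series:
    - [[0, 0, 1.5, 0, 1], [0, 0, 0, 0, 1]]

```text
t: 14.48
eef_pos: [0.5231, -0.0367, 0.073]
orientation: [0.002, -0.694, 0.72, -0.002]
force: [-6.5, 1.8, 27.2]
width: 0.0595
gripper_force: 31.4
```

Call:
jog_arm:
  series:
    - [[0, 0, -3, 0, 1], [0, 0, 0, 0, 1], [0, 0, 0, 0, 0], [0, 0, 0, 0, -1], [0, 0, 0, 0, -1], [0, 0, 0, 0, -1], [0, 0, 0, 0, -1], [0, 0, -20, 0, -1], [0, 0, -40, 0, -1], [0, 0, -40, 0, -1], [0, 0, -40, 0, -1], [0, 0, -40, 0, -1], [0, 0, 0, 0, -1], [0, 0, 0, 0, -1]]

```text
t: 16.23
eef_pos: [0.5204, -0.0366, 0.2521]
orientation: [-0.0, -0.693, 0.721, 0.0]
force: [-0.3, 0.2, -1.0]
width: 0.0856
gripper_force: 0.0
```

```bash
python3 - <<'E'
from h import *
from rig import manip
s=manip.state();print(s["t"],"q",np.round(s["q"],3),"p",np.round(s["eef_pos"],4),np.round(s["orientation"],4))
a=manip.read_camera("side")["frame"];p=manip.read_camera("wrist");b=p["frame"]
print({k:np.round(p[k],4).tolist() for k in ("vfov","cx","cy","xyz","attitude")})
a=cv2.resize(a[100:300,240:440],(300,300));b=b[:,100:600]
cv2.imwrite("pics/l5.png",np.hstack([np.vstack([a,np.zeros((100,300,3),np.uint8)]),b])[...,::-1])
E
```

```text
16.225 q [ 3.06e-01  9.20e-02 -2.89e-01 -1.00e-03 -1.19e+00 -3.45e-01] p [ 0.5204 -0.0366  0.2521] [-1.000e-04 -6.931e-01  7.208e-01  3.000e-04]
{'vfov': 65.6703, 'cx': 316.4458, 'cy': 203.7688, 'xyz': [0.5181, -0.1108, 0.3939], 'attitude': [0.0023, 0.0197, 0.989, 0.1464]}
```

View pics/l5.png

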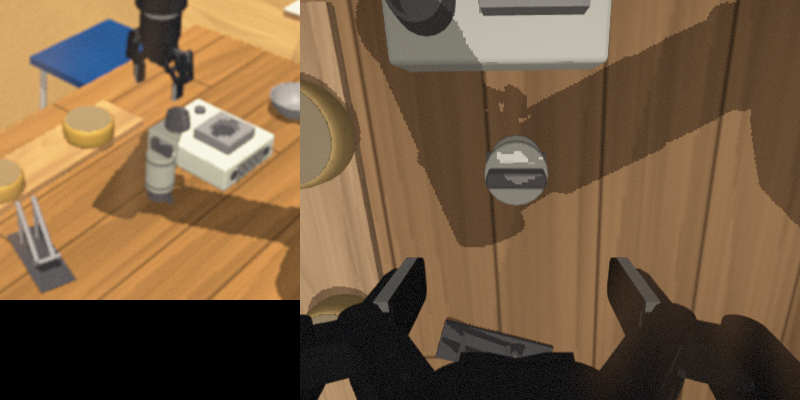

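```bash
python3 - <<'E'
from h import *
p={'vfov': 65.6703, 'cx': 316.4458, 'cy': 203.7688, 'xyz': [0.5181, -0.1108, 0.3939], 'attitude': [0.0023, 0.0197, 0.989, 0.1464]}
print(ray((316.3,179),p,.136),ray((316.5,170),p,.136),ray((316.5,189),p,.136))
im=cv2.imread("pics/l5.png")[120:220,470:560]
print(im[40:80:1,45].tolist())
for r in(170,175,180,185): print(r,im[r-120,:].sum(1).tolist())
E
```

```text
[ 0.52013306 -0.05474774  0.136     ] [ 0.51965748 -0.06246237  0.136     ] [ 0.52030957 -0.0460047   0.136     ]
[[183, 198, 203], [180, 195, 201], [146, 160, 165], [119, 130, 134], [115, 128, 134], [115, 127, 132], [116, 129, 132], [109, 120, 121], [85, 96, 98], [61, 64, 68], [54, 54, 57], [53, 56, 60], [51, 54, 57], [54, 57, 64], [73, 75, 79], [92, 95, 101], [103, 108, 113], [109, 110, 117], [112, 116, 122], [111, 115, 120], [112, 116, 124], [111, 116, 123], [110, 115, 119], [108, 114, 118], [81, 85, 88], [59, 62, 66], [61, 60, 65], [61, 64, 68], [77, 86, 90], [102, 112, 115], [112, 126, 130], [119, 131, 135], [116, 127, 133], [115, 128, 133], [120, 131, 135], [118, 128, 133], [118, 128, 132], [113, 125, 129], [116, 126, 130], [118, 129, 133]]
170 [213, 215, 219, 204, 221, 213, 213, 220, 218, 214, 214, 217, 204, 208, 226, 327, 378, 383, 280, 175, 153, 147, 165, 136, 160, 146, 168, 164, 161, 152, 149, 156, 159, 152, 156, 160, 159, 156, 155, 157, 149, 156, 156, 154, 158, 165, 159, 161, 159, 160, 147, 159, 138, 141, 148, 147, 151, 157, 155, 169, 156, 157, 154, 161, 174, 147, 153, 152
[... 776 characters left out ...]
 263, 340, 347, 339, 352, 343, 345, 353, 351, 345, 349, 358, 357, 343, 358, 350, 335, 218, 201, 192, 196, 200, 219, 204, 189, 205, 197, 197, 204, 203, 207, 209, 200, 192, 189, 191, 218, 184, 186, 178, 189, 200, 188, 197, 210, 193, 210, 219, 209]
185 [208, 221, 209, 210, 212, 216, 208, 205, 216, 206, 220, 207, 219, 213, 217, 203, 181, 182, 193, 191, 201, 194, 198, 188, 191, 188, 193, 206, 204, 185, 188, 198, 189, 193, 205, 191, 204, 190, 189, 206, 207, 201, 194, 187, 193, 187, 209, 194, 187, 194, 201, 204, 186, 196, 191, 195, 192, 199, 195, 206, 193, 196, 190, 190, 200, 197, 196, 196, 183, 199, 194, 202, 189, 204, 180, 179, 174, 206, 196, 175, 180, 194, 204, 201, 214, 210, 185, 209, 226, 210]
```

Call:
jog_arm:
  newtons: 70
  series:
    - [[16.4, 0, 0, -10, -1], [0, 0, 0, -10, -1], [0, 0, 0, -10, -1], [0, 0, 0, -10, -1], [0, 0, 0, -10, -1], [0, 0, 0, -10, -1], [0, 0, 0, -10, -1], [0, 0, 0, -10, -1], [0, 0, 0, -10, -1], [0, 0, 30, 0, -1], [0, 0, 50, 0, -1], [0, 0, 40, 0, -1], [0, 0, 0, 0, -1], [0, 0, 0, 0, -1]]

```text
t: 18.08
eef_pos: [0.521, -0.0531, 0.1335]
orientation: [0.0, 1.0, -0.019, 0.0]
force: [-0.0, -0.2, 0.7]
width: 0.0852
gripper_force: 0.0
```

```bash
python3 - <<'E'
from h import *
from rig import manip
p=manip.read_camera("wrist");b=p["frame"]
s=manip.state();print(s["t"],np.round(s["eef_pos"],4),np.round(s["orientation"],4))
cv2.imwrite("pics/l6.png",b[...,::-1])
E
```

```text
18.125 [ 0.5214 -0.0529  0.1341] [-0.      0.9998 -0.0193  0.001 ]
```

View pics/l6.png

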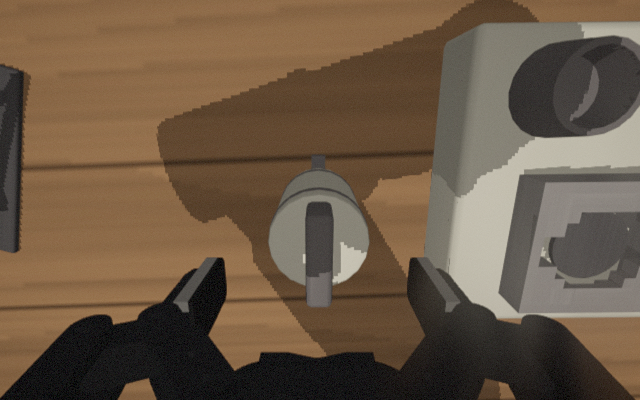

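Call:
jog_arm:
  newtons: 70
  series:
    - [[0, 0, 14, 0, -1], [0, 0, 7, 0, -1], [0, 0, 0, 0, -1], [0, 0, 0, 0, 1], [0, 0, 0, 0, 1], [0, 0, 0, 0, 1], [0, 0, 0, 0, 1], [0, 0, 0, 0, 1], [0, 0, 0, 0, 1], [0, 0, 0, 0, 1], [0, 0, 0, 0, 1]]

```text
t: 19.5
eef_pos: [0.5204, -0.0531, 0.1118]
orientation: [0.0, 1.0, -0.019, 0.0]
force: [-0.7, -1.6, 3.7]
width: 0.0127
gripper_force: 69.1
```

Call:
jog_arm:
  series:
    - [[0, 0, -10, 0, 1], [0, 0, -35, 0, 1], [0, 0, -40, 0, 1], [0, 0, -35, 0, 1], [0, 0, 0, 10, 1], [0, 0, 0, 10, 1], [0, 0, 0, 10, 1], [0, 0, 0, 10, 1], [0, 0, 0, 10, 1], [0, 0, 0, 10, 1], [0, 0, 0, 10, 1], [0, 0, 0, 10, 1], [0, 0, 0, 10, 1], [0, 0, 0, 0, 1], [0, 0, 0, 0, 1]]

```text
t: 21.38
eef_pos: [0.52, -0.053, 0.2315]
orientation: [-0.0, -0.695, 0.719, 0.0]
force: [-0.5, -0.6, -2.8]
width: 0.0127
gripper_force: 68.5
```

```bash
python3 - <<'E'
from h import *
from rig import manip
from rig import manip
s=manip.state();print(s["t"],np.round(s["q"],3),np.round(s["eef_pos"],4),np.round(s["orientation"],4),s["width"])
p=manip.read_camera("wrist");b=p["frame"]
print({k:np.round(p[k],4).tolist() for k in ("xyz","attitude")})
for l in ["receiver_rim","receiver","humidifier"]:
    print(l,[(np.round(d["centre"],1).tolist(),round(d["score"],2)) for d in manip.spot_in(p,l)[:2]])
for c in [(-.083,-.048),(-.083,.048),(.013,-.048),(.013,.048),(-.035,0)]:
    print(c,proj(place(.5287,-.2431,-.0387,(*c,.086)),p)[0])
cv2.imwrite("pics/l7.png",b[...,::-1])
E
```

```text
21.375 [ 0.274  0.107 -0.32  -0.    -1.144 -0.309] [ 0.52   -0.053   0.2315] [-1.000e-04 -6.945e-01  7.195e-01  2.000e-04] 0.01267513784802856
{'xyz': [0.518, -0.1271, 0.3739], 'attitude': [0.0026, 0.0177, 0.989, 0.1465]}
receiver_rim [([39.6, 297.4], 0.82)]
receiver [([42.3, 296.2], 0.95)]
humidifier [([36.7, 296.2], 0.56)]
(-0.083, -0.048) [ 409.18409373 -121.86127181]
(-0.083, 0.048) [398.76299718  24.75066237]
(0.013, -0.048) [ 278.79106232 -122.34591267]
(0.013, 0.048) [282.54375647  24.36632111]
(-0.035, 0) [342.23523807 -44.55754517]
```

Call:
jog_arm:
  series:
    - [[20, 5, 0, 0, 1], [40, 10, 0, 0, 1], [33, 8, 0, 0, 1], [0, 0, 0, 0, 1], [0, 0, 0, 0, 1]]

```text
t: 22.2
eef_pos: [0.4934, -0.1456, 0.2316]
orientation: [0.0, -0.693, 0.721, -0.0]
force: [0.2, -0.1, -2.9]
width: 0.0128
gripper_force: 68.5
```

```bash
python3 - <<'E'
from h import *
from rig import manip
s=manip.state();print(s["t"],np.round(s["q"],3),np.round(s["eef_pos"],4),np.round(s["orientation"],4),s["width"])
p=manip.read_camera("wrist");b=p["frame"]
print({k:np.round(p[k],4).tolist() for k in ("xyz","attitude")})
for l in ["receiver_rim","receiver"]:
    print(l,[(np.round(d["centre"],1).tolist(),round(d["score"],2)) for d in manip.spot_in(p,l)[:2]])
f=b[...,::-1].copy()
for c in [(-.083,-.048),(-.083,.048),(.013,-.048),(.013,.048),(-.035,0),(-.035,.041),(-.035,-.041)]:
    u=proj(place(.5287,-.2431,-.0387,(*c,.086)),p)[0];print(c,u)
    cv2.drawMarker(f,(int(round(u[0])),int(round(u[1]))),(0,0,255),0,7)
cv2.imwrite("pics/l8raw.png",b[...,::-1])
cv2.imwrite("pics/l8.png",cv2.resize(f[0:280,180:500],(686,600),interpolation=2))
E
```

```text
22.2 [ 0.095  0.093 -0.336 -0.    -1.142 -0.135] [ 0.4934 -0.1456  0.2316] [ 1.000e-04 -6.929e-01  7.210e-01 -0.000e+00] 0.012795631341747705
{'xyz': [0.491, -0.2197, 0.374], 'attitude': [0.0032, 0.0199, 0.989, 0.1464]}
receiver_rim [([83.0, 271.7], 0.67)]
receiver [([84.4, 271.9], 0.58), ([79.5, 308.6], 0.22)]
(-0.083, -0.048) [370.38485084  21.19686604]
(-0.083, 0.048) [365.25112847 139.68623681]
(0.013, -0.048) [253.90061323  21.4212851 ]
(0.013, 0.048) [260.20804673 139.84875851]
(-0.035, 0) [312.44151711  83.59735277]
(-0.035, 0.041) [312.68175113 131.92213413]
(-0.035, -0.041) [312.17910868  30.812029  ]
```

View pics/l8.png

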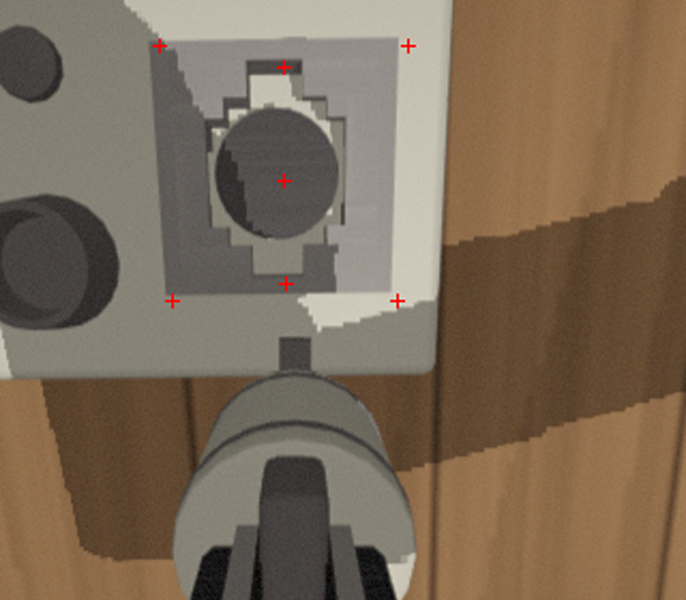

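```bash
python3 - <<'E'
from h import *
p={'vfov': 65.6703, 'cx': 316.4458, 'cy': 203.7688,'xyz': [0.491, -0.2197, 0.374], 'attitude': [0.0032, 0.0199, 0.989, 0.1464]}
k=686/320;L=[((151,42),(.048,-.048)),((398,38),(-.048,-.048)),((167,295),(.048,.048)),((391,292),(-.048,.048)),((274,59),(0,-.041)),((279,275),(0,.041))]
f=lambda q:np.concatenate([proj(place(*q,(*m,.086)),p)[0]-(np.array([u/k+180-.3,v/k-.3])) for (u,v),m in L])
r=least_squares(f,[.49,-.24,0]);print(r.x,np.degrees(r.x[2]),np.round(f(r.x),1))
# cartridge check: bar top face / far lug in image
o=(0,-.6929,.7210,0);tx=rot(o).apply([1,0,0]);ty=rot(o).apply([0,1,0]);t=np.array([.4934,-.1456,.2316])
z0=.2316-.1118
for n,P in [("lug tip",t*[1,1,0]+[0,0,z0+.008]+.037*tx),("bar end",t*[1,1,0]+[0,0,z0+.136]+.026*tx)]: print(n,(proj(P,p)[0]-[180,0])*k)
d=np.array([*r.x[:2],0])-t*[1,1,0];print("tool shift mm",d@tx*1e3,d@ty*1e3,"tool x ang",np.degrees(np.arctan2(tx[1],tx[0])))
E
```

```text
[ 0.49679138 -0.24447075 -0.02668154] -1.5287396099146915 [-0.9 -0.6  0.7 -0.6 -0.3  0.3  0.5  0.2  0.2  0.1 -0.1  1. ]
lug tip [294.36892457 340.33924959]
bar end [295.81464333 498.66692203]
tool shift mm 98.65792893444247 -7.317084332526692 tool x ang -92.27710514232457
```

Call:
jog_arm:
  series:
    - [[20, -1.5, 0, -0.7, 1], [40, -3, 0, 0, 1], [30, -2.2, 0, 0, 1], [8.7, -0.6, 0, 0, 1], [0, 0, 0, 0, 1], [0, 0, 0, 0, 1], [0, 0, 0, 0, 1]]

```text
t: 23.22
eef_pos: [0.4982, -0.2432, 0.2318]
orientation: [0.0, -0.698, 0.716, -0.0]
force: [-0.9, -0.4, -2.8]
width: 0.0128
gripper_force: 68.5
```

```bash
python3 - <<'E'
from h import *
from rig import manip
s=manip.state();o=s["orientation"];tx=rot(o).apply([1,0,0]);ty=rot(o).apply([0,1,0]);t=s["eef_pos"]
d=np.array([.4968,-.2445,t[2]])-t;print(s["t"],np.round(t,4),"shift",np.round([d@tx*1e3,d@ty*1e3],2),"ang",np.degrees(np.arctan2(tx[1],tx[0]))+91.53,np.round(s["q"],3),np.round(s["force"],1))
E
```

```text
23.225 [ 0.4982 -0.2432  0.2318] shift [1.38 1.34] ang 0.057331421252129644 [-0.101  0.16  -0.256 -0.    -1.154  0.075] [-0.9 -0.4 -2.8]
```

Call:
jog_arm:
  series:
    - [[1, 1, 0, 0, 1], [0, 0, 15, 0, 1], [0, 0, 10, 0, 1], [0, 0, 6, 0, 1], [0, 0, 3, 0, 1], [0, 0, 3, 0, 1], [0, 0, 0, 0, 1], [0, 0, 0, 0, 1]]

```text
t: 24.22
eef_pos: [0.4972, -0.245, 0.1949]
orientation: [0.0, -0.698, 0.717, -0.0]
force: [-0.7, 0.5, -3.3]
width: 0.0129
gripper_force: 68.4
```

Call:
jog_arm:
  series:
    - [[0, 0, 2, 0, 1], [0, 0, 2, 0, 1], [0, 0, 0, 0, 1], [0, 0, 0, 0, 1]]

```text
t: 24.72
eef_pos: [0.497, -0.245, 0.1906]
orientation: [-0.0, -0.698, 0.717, -0.0]
force: [0.2, -0.6, -2.7]
width: 0.0127
gripper_force: 68.4
```

Call:
jog_arm:
  series:
    - [[0, 0, 2, 0, 1], [0, 0, 2, 0, 1], [0, 0, 2, 0, 1], [0, 0, 0, 0, 1], [0, 0, 0, 0, 1]]

```text
t: 25.35
eef_pos: [0.4972, -0.245, 0.185]
orientation: [0.0, -0.698, 0.716, -0.0]
force: [-1.9, 0.4, 4.6]
width: 0.0127
gripper_force: 69.5
```

Call:
jog_arm:
  series:
    - [[0, 0, 3, 0, 1], [0, 0, 3, 0, 1], [0, 0, 2.5, 0, 1], [0, 0, 0, 0, 1], [0, 0, 0, 0, 1], [0, 0, 0, 0, 1]]

```text
t: 26.1
eef_pos: [0.4973, -0.2451, 0.1768]
orientation: [0.0, -0.698, 0.716, -0.0]
force: [-2.6, 1.2, 8.5]
width: 0.0127
gripper_force: 70.1
```

Call:
jog_arm:
  series:
    - [[0, 0, 1, 0, 1], [0, 0, 0, 5, 1], [0, 0, 0, 9, 1], [0, 0, 0, 9, 1], [0, 0, 0, 9, 1], [0, 0, 0, 0, 1]]

```text
t: 26.85
eef_pos: [0.4984, -0.2455, 0.1764]
orientation: [0.001, -0.472, 0.881, -0.001]
force: [1.0, -1.0, 8.3]
width: 0.0129
gripper_force: 70.1
```

Turning freely; continue to 90 degrees.

Call:
jog_arm:
  series:
    - [[0, 0, 0, 9, 1], [0, 0, 0, 9, 1], [0, 0, 0, 9, 1], [0, 0, 0, 9, 1], [0, 0, 0, 9, 1], [0, 0, 0, 9, 1], [0, 0, 0, 4, 1], [0, 0, 0, 0, 1], [0, 0, 0, 0, 1]]

```text
t: 27.98
eef_pos: [0.4985, -0.2455, 0.1764]
orientation: [0.002, 0.013, 1.0, -0.001]
force: [-0.5, -0.5, 8.5]
width: 0.0124
gripper_force: 70.1
```

```bash
python3 - <<'E'
from h import *
from rig import manip
s=manip.state();o=s["orientation"];ty=rot(o).apply([0,1,0]);tx=rot(o).apply([1,0,0]);t=s["eef_pos"]
print(s["t"],np.round(t,4),"ang",np.degrees(np.arctan2(tx[1],tx[0])),np.round(s["force"],1),np.round(s["moment"],2))
E
```

```text
27.975 [ 0.4985 -0.2455  0.1764] ang 178.49049105486483 [-0.5 -0.5  8.5] [-0.2   0.19 -0.12]
```

Call:
jog_arm:
  series:
    - [[0, 0, -2, 0, 1], [0, 0, -2, 0, 1], [0, 0, -2, 0, 1], [0, 0, -1, 0, 1], [0, 0, 0, 0, 1], [0, 0, 0, 0, 1]]

```text
t: 28.72
eef_pos: [0.4981, -0.2454, 0.1828]
orientation: [0.001, 0.013, 1.0, -0.0]
force: [1.5, -1.7, 4.5]
width: 0.0126
gripper_force: 69.7
```

Call:
jog_arm:
  series:
    - [[0, 0, -1, 0, 1], [0, 0, -1, 0, 1], [0, 0, 0, 0, 1], [0, 0, 0, 0, 1]]

```text
t: 29.22
eef_pos: [0.4978, -0.245, 0.1836]
orientation: [0.001, 0.013, 1.0, -0.0]
force: [4.4, -4.5, -1.9]
width: 0.0126
gripper_force: 69.0
```

Call:
jog_arm:
  series:
    - [[0, 0, 0.8, 0, 1], [0, 0, 0, 0, 1], [0, 0, 0, 0, -1], [0, 0, 0, 0, -1], [0, 0, 0, 0, -1], [0, 0, 0, 0, -1], [0, 0, 0, 0, -1], [0, 0, -15, 0, -1], [0, 0, -35, 0, -1], [0, 0, -40, 0, -1], [0, 0, -40, 0, -1], [0, 0, 0, 0, -1], [0, 0, 0, 0, -1]]

```text
t: 30.85
eef_pos: [0.4968, -0.2448, 0.3138]
orientation: [0.0, 0.013, 1.0, 0.0]
force: [-0.5, -0.7, -2.1]
width: 0.0855
gripper_force: 0.0
```

```bash
python3 - <<'E'
from h import *
from rig import manip
s=manip.state();print(s["t"],np.round(s["eef_pos"],4),np.round(s["force"],1))
p=manip.read_camera("wrist");g=p["frame"].mean(2)
for l in ["grip_bar","cartridge"]: print(l,[(np.round(d["centre"],1).tolist(),round(d["score"],2)) for d in manip.spot_in(p,l)[:2]])
b=np.array([.4975,-.245]);h=lambda dx,z:proj(np.r_[place(0,0,-.0267,(dx,0,0))[0,:2]+b,z],p)[0]
print("pred bar top ends",h(-.026,.208),h(.026,.208),"unlocked-depth",h(0,.208),h(0,.204),h(0,.212))
c=h(0,.208).astype(int);print(g[c[1]-60:c[1]+60:6,c[0]-35:c[0]+36:5].astype(int))
E
```

```text
30.85 [ 0.4968 -0.2448  0.3138] [-0.5 -0.7 -2.1]
grip_bar [([185.0, 314.6], 0.81)]
cartridge [([189.7, 318.4], 0.69), ([328.9, 397.3], 0.58)]
pred bar top ends [316.58597402 171.46861337] [316.62104445 231.16566061] unlocked-depth [316.60402103 202.18832282] [316.59950903 200.83997805] [316.60866843 203.57712644]
[[127 130 125 129 127  76  81  80  82  81  81  79  80  80  84]
 [127 128 126 129 130  81  79  84  79  80  83  78  80  78  79]
 [124 127 126 129 115  83  92  90  91  68 114  80  81  78  80]
 [123 128 124 109  92  98  84  76  82  90  91  98  74  79  77]
 [126 119 116  85  97 170 179 178 178 123  91  76 115 116  68]
 [ 80 119  87 171 171 124  54  59  55 120 114 115  58 116  75]
 [ 79  78 172 173 175 115  93  96  99 117 117 117 113 111  78]
 [ 77 117 170 171 169 116  93  95  96 168 114 118 112 102  77]
 [ 76 167 173 171 169 111  92  98  98 171 112 116 112 116  75]
 [ 79 168 172 171 172 112  94  99  95 173 113 174 112 112  79]
 [ 75 140 172 169 174 112  92  95  94 174 174 174 112 110  80]
 [ 82  77 170 172 172 113  90  97  98 174 172 175 117  79  80]
 [114 115 122 172 171 116  88  94  98 113 171 171 112 114 114]
 [112 113 114 114 111 115  92  94  96 113 110 115 115 114 114]
 [116 119 145 113 116 112  56  59  60 117  64  50  47  48  46]
 [113 115 113 114 114 113 111 109 110  45  47  45  43  52  45]
 [ 61  60  51 115 113 115 115 113  95  48  49  59  58  59  51]
 [ 59  57  56 115 112 118 113 111  58  49  53  59  58  54  58]
 [ 53  59  60 115 113 114 116 116 113  55  58  58  60  58  56]
 [114 113 113 114 115 115 111 111 113  60  45  54  64  54  56]]
```

```bash
python3 -c "
from rig import manip
print(manip.sign_off())"
```

```text
the job is handed in; nothing more can be done
None
```

The cartridge was taken from the rack, stood upright on the bare bench and let go, then locked in the humidifier's receiver and released; the job was handed in after about 31 s. A light pull before release met the lock, and to bring the cartridge upright I pushed its foot against the side of the humidifier housing with about 6 N.

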